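# Slide the locked sample carriage home under the sensor

## Robot

A 6-joint arm with a two-finger parallel gripper is mounted at the origin on the work surface. World frame = base frame: x ahead of the robot, y to its left, z up, the work surface at z = 0. Lengths are in m, angles in rad, forces in N, time in s.
With the tool pointing down it reaches from about 0.25 to 0.725 m from the base axis. Payload 4 kg.
Tool frame: the origin (TCP) lies on the centre line of the jaws, within the pads' length; the fingertips stand 17 mm ahead of it and the grasp point (between the pads) lies 2 mm behind it; z points along the fingers, y is the line along which they close (so a half turn about z gives the same grasp; the last joint's range is limited). The gripper opens to 85 mm and grips with 20 to 120 N. Pads are 22 mm wide; open, the fingers measure 114 mm over their backs; the gripper's body (76 mm by 85 mm) begins 54 mm behind the grasp point. The pads swing forward as they close: fully open they stand 13 mm farther back than shut.
Start: joints at [-1.237, 0.241, 0.005, 1.335, 0, 1.571], TCP at [0.164, -0.472, 0.248] pointing down, gripper open.
Joint ranges: [-2.72, 2.72], [-1.05, 1.87], [-1.09, 1.28], [-1.99, 2.15], [-1.42, 1.44], [-3.14, 3.14]. Speed limits (rad/s): [2.79, 2.79, 3.14, 3.14, 3.14, 3.14].

## Interface

Orientations are given as a unit quaternion [x, y, z, w].
In Python, from workcell import get_obs, imaging, order gives the robot as it stands.
- The arm moves only by the tool apply_moves, never from a script. Its argument "targets" is a list that holds one entry, the list of rows, each a list of 5 numbers: the shift along the world's x, y, z in units of 40 mm (1.0 is 40 mm), then the turn about the world's z in degrees, then the gripper command: -1 is shut, 1 is fully open, values between are in proportion. In form: [[[dx, dy, dz, turn, fingers], ...]]. A call has 1 to 8 rows; each row shifts and turns the commanded pose from where the row before left it; what a row does not reach is not made up. A row lasts 1/12 s, in which the tool goes at most 41.7 mm and 7.16 degrees, less where a joint would pass 70% of its speed; a pose out of reach is approached as far as the arm can. A call is refused whole if a number of a shift passes 1 or a number of a turn 7.16, either way. A call with a gripper value outside its range is refused whole. The fingers move at their own pace and stop on an object; the grip force is fixed at half the most. Time passes only in rows, so rows that do not move let the fingers close. It gives the time, the measured TCP pose, the force, the opening and the grip force at its end, in the units of the state.
- get_obs(): the state, without advancing time (a new reading comes with each control period).
- imaging.camera(name): name is "side" or "top" or "wrist"; returns (picture, depth): 480x640x3 uint8, blue, green, red; 480x640 float32, m along the optical axis (not along the pixel's ray), 0 where there is no reading.
- imaging.get_calibration(name): a dict with "camera_matrix" (3x3 intrinsics, pixels), "eye" and "rotation" of the camera in the world; the wrist camera has in their place "hand_eye" (4x4, takes a point from camera to tool coordinates, whose origin is the TCP and whose axes are the flange's). Camera axes: x right, y down, z forward; pixel columns grow to the right and rows downward; lengths in m; the calibration is good to about 2 mm. A picture is of the moment at which its call begins: read the wrist's pose just before it. get_calibration takes no time and is no camera call.
- order.job_done(): hands the job in; it is judged then, once.
The state is a dict: "clock": time; "joint_pos": joint angles; "joint_vel": joint speeds; "tau": joint torques, N m; "eef_pos": TCP position; "tool_rot": TCP orientation; "ft_force": force on the tool from outside, world axes, zero at the start; "ft_torque": the same for the moment, N m; "grip_width": finger opening in m; "grasp_force": force on a finger pad.
Only numpy, scipy, OpenCV 4.12 (cv2) and the standard library are available. Lean on these libraries where they do the work, as an engineer would, in place of code of your own. Each camera call takes 0.05 s, during which the arm holds its last target. There are 200 camera calls.

## Task

Press down the orange lock button on top of the grey carriage with your fingertips and, without letting the button up on the way, push the carriage along its rails until it is fully home against the red end stop beside the white sensor. Then let go so that the button springs up and locks the carriage there. Nothing is to be picked up: leave the mug, jar and carton where they stand.

Things in the scene. Friction and masses are not known exactly. Their poses are not given: they have to be found in the camera images.
- slide_base: Aluminium base plate of the slide, 160 x 340 x 12 mm, fixed. Origin: centre of its underside, on the bench. y axis: along the rails towards the red end stop (home); x axis: across, away from the button side. End stops (red at +y, dark at -y) are 46 mm high. A white sensor on a post stands at x = 130 mm, y = 90 mm in this frame, 130 mm high.
- carriage (a joint): How far the grey carriage is slid towards the red stop, m: 0 at the dark end, 0.19 fully home. Plate 150 mm across, 110 mm along the rails, top 50 mm above the bench, a green circuit board (6 mm high with clips) fixed on its +x half. Slides easily (about 1 N, plus 3 N per m/s) while the button is down; when the button is up a tooth locks it in a fine rack (10 mm pitch, some mm of play).
- lock_button (a joint): How far the orange lock button is pressed, m: 0 up (locked), 0.006 fully down. A spring lifts it: 4 N at the top, 7 N fully down. It frees the carriage once at least 0.004 down. The button rides on the carriage.
- button_top (a point): Centre of the flat top of the lock button, on the carriage's -x half, 35 mm from its middle line; 58 mm above the bench when up, 52 mm fully down; moves with button and carriage. An orange pad, 44 mm across and 74 mm along the rails, with a ridge 5 mm thick and 7 mm high on each short edge, leaving a flat 44 x 64 mm between them for fingertips.
- button_home (a point): Fixed point on the slide: where the centre of the top of the unpressed button is when the carriage is fully home (58 mm above the bench).
- mug: White ceramic mug, 76 mm across, 90 mm high, with a side handle; loose bystander. Origin at the centre of its underside.
- jar: Small amber jar with a white cap, 48 mm across, 75 mm high; loose bystander. Origin at the centre of its underside.
- carton: Small brown carton, 55 x 70 x 50 mm, loose bystander. Origin at the centre of its underside.

How it is judged:
On the way, in this order (a step that is already met when the one before it is completed fails the run):
1. the lock button is pressed down before the carriage has gone far (value of joint lock_button above 0.003 m and value of joint carriage below 0.11 m), for 0.1 s.
2. the carriage is at the red stop with the button still held down (value of joint lock_button above 0.0015 m and value of joint carriage above 0.185 m), for 0.05 s.
At the end, for the whole second after the job is handed in: The carriage rests within 4 mm of the red end stop, the lock button is up again (within 1 mm) so that it is locked, and mug, jar and carton are within 20 mm of where they stood (value of joint carriage above 0.186 m and value of joint lock_button below 0.001 m and velocity of joint carriage between -0.005 and 0.005 m/s and distance of each of mug, jar, carton from where it was at the start of the episode below 0.02 m); the robot touches nothing.
It fails at once if the button came up (less than 0.5 mm down) while the carriage was on its way, between 75 mm and 170 mm (value of joint lock_button below 0.0005 m and value of joint carriage between 0.075 and 0.17 m).
It fails at once if the mug, jar or carton was pushed away or lifted (20 mm) (distance of any of mug, jar, carton from where it was at the start of the episode above 0.02 m).
It also fails if it takes over 35 s, if anything falls off the work surface, if the arm or the gripper's body presses on something with over 40 N, if the wrist force passes 120 N, or if a joint passes its speed limit or range.

## Working session

There is one attempt and no reset: what is moved stays moved. The work goes in short steps, Python scripts to look and compute and a tool call to move; the robot and the scene stay as the last step left them, time stands still between calls to the robot, and variables do not carry over. Pictures are saved under pics/ and viewed, at most 10 in all, crops included, and the job is handed in when it is done.

Besides the shell and the picture viewer there is one more tool, called by a JSON object that holds its "method" and its "body", one argument or row to a line. apply_moves: Moves the arm, as the interface text tells. Its arguments: {"type":"object","properties":{"targets":{"type":"array","items":{"type":"array","items":{"type":"array","items":{"type":"number"}}}}},"required":["targets"]}

```bash
mkdir -p pics; cat > h.py <<'E'
import numpy as np, cv2
from workcell import get_obs, imaging, order
def cloud(n):
    im,d=imaging.camera(n); c=imaging.get_calibration(n); K=np.array(c["camera_matrix"])
    v,u=np.mgrid[:480,:640]
    P=np.stack([(u-K[0,2])/K[0,0]*d,(v-K[1,2])/K[1,1]*d,d],-1)
    return im,d,P@np.array(c["rotation"]).T+np.array(c["eye"])
E
python3 - <<'E'
from h import *
for n in("top","side"):
    im,d,W=cloud(n); cv2.imwrite(f"pics/{n}0.png",im)
    h=cv2.cvtColor(im,cv2.COLOR_BGR2HSV)
    for nm,lo,hi in(("orange",(8,150,120),(22,255,255)),("red",(0,150,80),(6,255,255)),("green",(40,80,40),(85,255,255))):
        m=cv2.inRange(h,lo,hi)
        k,l,s,c=cv2.connectedComponentsWithStats(m)
        for i in range(1,k):
            if s[i,4]>80:
                p=W[(l==i)&(d>0)]
                if len(p): print(n,nm,s[i],c[i].round(),np.median(p,0).round(3),p.min(0).round(3),p.max(0).round(3))
    print(imaging.get_calibration(n))
print(get_obs())
E
```

```text
Traceback (most recent call last):
  File "h.py", line 7, in cloud
    return im,d,P@np.array(c["rotation"]).T+np.array(c["eye"])
                ~^~~~~~~~~~~~~~~~~~~~~~~~~~
ValueError: matmul: Input operand 1 has a mismatch in its core dimension 0, with gufunc signature (n?,k),(k,m?)->(n?,m?) (size 4 is different from 3)
```

The rotation is a quaternion.

```bash
sed -i 's/np.array(c\["rotation"\]).T/R.from_quat(c["rotation"]).as_matrix().T/; 1a from scipy.spatial.transform import Rotation as R' h.py
python3 - <<'E'
from h import *
for n in("top","side"):
    im,d,W=cloud(n); cv2.imwrite(f"pics/{n}0.png",im)
    h=cv2.cvtColor(im,cv2.COLOR_BGR2HSV)
    for nm,lo,hi in(("orange",(8,150,120),(22,255,255)),("red",(0,150,80),(6,255,255)),("green",(40,80,40),(85,255,255))):
        m=cv2.inRange(h,lo,hi)
        k,l,s,c=cv2.connectedComponentsWithStats(m)
        for i in range(1,k):
            if s[i,4]>80:
                p=W[(l==i)&(d>0)]
                if len(p): print(n,nm,s[i],c[i].round(),np.median(p,0).round(3),p.min(0).round(3),p.max(0).round(3))
    print(imaging.get_calibration(n))
print(get_obs())
E
```

```text
top orange [ 414  240   50   40 1180] [439. 260.] [ 0.542 -0.178  0.058] [ 0.51  -0.217  0.046] [ 0.575 -0.135  0.069]
top orange [306 275  42  23 507] [327. 286.] [0.494 0.01  0.05 ] [ 0.476 -0.026  0.005] [0.512 0.045 0.055]
top orange [300 294  43  24 505] [321. 306.] [0.46  0.019 0.05 ] [ 0.442 -0.016  0.034] [0.48  0.055 0.055]
top red [307 154  37  84 629] [325. 196.] [0.647 0.016 0.046] [ 0.576 -0.014  0.   ] [0.728 0.045 0.052]
top green [     0     24    640    456 247209] [293. 254.] [0.535 0.104 0.   ] [ 0.15  -0.559 -0.009] [0.948 0.599 0.008]
top green [ 424  194   59   49 1434] [453. 218.] [ 0.614 -0.204  0.053] [ 0.573 -0.253  0.048] [ 0.654 -0.153  0.059]
{'camera_matrix': array([[584.87161835,   0.        , 323.51203676],
       [  0.        , 584.87161835, 235.27962803],
       [  0.        ,   0.        ,   1.        ]]), 'eye': array([0.53714613, 0.04861966, 1.0387863 ]), 'rotation': array([ 0.71424274, -0.69939162,  0.02637242, -0.00362843])}
side orange [ 279  289   38   46 1306] [299. 312.] [ 0.543 -0.181  0.058] [ 0.511 -0.221  0.05 ] [ 0.575 -0.138  0.067]
si
[... 771 characters left out ...]
'clock': 0.15, 'joint_pos': array([-1.23699933e+00,  2.41227376e-01,  4.03993192e-03,  1.33521650e+00,
        1.31853044e-05,  1.57080774e+00]), 'joint_vel': array([-0.00057941, -0.00155687,  0.00348731, -0.00104708,  0.00033597,
        0.00101528]), 'tau': array([ 1.71937314e-03, -3.72634792e+01,  2.52638394e+01,  1.23460736e-02,
        1.90863029e-04,  1.12486336e-05]), 'eef_pos': array([ 0.16367076, -0.47197105,  0.24762611]), 'tool_rot': array([ 9.86105376e-01,  1.66119059e-01, -1.27036225e-04, -7.93735371e-04]), 'ft_force': array([ 0.61369629, -0.22968145, -0.46972949]), 'ft_torque': array([ 0.00332474,  0.01656058, -0.06798912]), 'grasp_force': 0.0, 'grip_width': 0.0852554084366936}
```

View pics/top0.png

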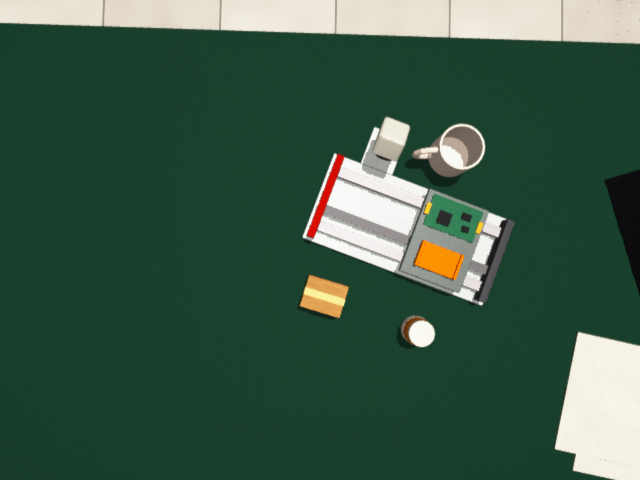

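View pics/side0.png

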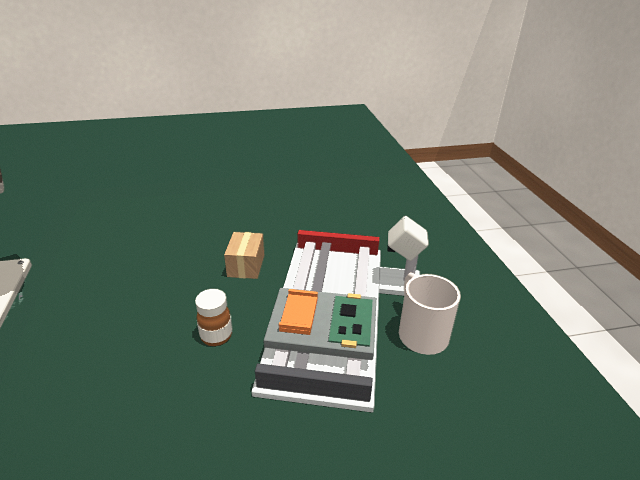

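Top view: button at (439,260), red stop at (325,196), mug (457,150), jar (420,333), carton (325,297) and sensor (392,139). The side view agrees, and the carriage is near the dark end. Next I need the rail axis and the travel.

```bash
python3 - <<'E'
from h import *
for n in("top","side"):
    im,d,W=cloud(n); h=cv2.cvtColor(im,cv2.COLOR_BGR2HSV)
    def comp(lo,hi,z0,z1):
        m=cv2.inRange(h,lo,hi)&np.uint8(255*((W[...,2]>z0)&(W[...,2]<z1)))
        m&=np.uint8(255*(W[...,1]<.1))
        if lo[0]==8: m&=np.uint8(255*((W[...,0]>.505)&(W[...,1]<-.1)))
        return W[m>0][:,:2]
    def rect(p): 
        r=cv2.minAreaRect(np.float32(p*1000)); return np.round(r[0],1),np.round(r[1],1),round(r[2],1)
    red=comp((0,150,80),(6,255,255),.041,.053); b=comp((8,150,120),(22,255,255),.053,.063)
    print(n,rect(red),rect(b))
    u=np.linalg.svd(red-red.mean(0),full_matrices=False)[2][0]; u*=np.sign(u[0]); y=np.array([-u[1],u[0]])
    rc=np.array(rect(red)[0])/1000; bc=np.array(rect(b)[0])/1000
    print("x axis",u,np.degrees(np.arctan2(u[1],u[0])),"rel button",(bc-rc)@u,(bc-rc)@y)
E
```

```text
top (array([648. ,  15.3]), array([ 12.8, 149.7]), 70.7) (array([ 572. , -187.6]), array([102.5, 107.5]), 70.4)
x axis [ 0.94243964 -0.33437633] -19.53461765205496 rel button -0.0037804539906301643 -0.21663360350514585
side (array([648.1,  11.8]), array([ 19.9, 147.5]), 72.6) (array([ 543.6, -178.7]), array([76.7, 43.5]), 71.1)
x axis [ 0.94195991 -0.33572538] -19.616653855657475 rel button -0.034479125925953674 -0.21452666471882287
```

{"method": "apply_moves", "body": {
  "targets": [
    [[0.7, 0.5, 0, -4.8, -1], [0.7, 0.5, 0, -4.8, -1], [0.7, 0.5, 0, -4.8, -1], [0.7, 0.5, 0, -4.8, -1], [0.7, 0.5, 0, -4.8, -1], [0.7, 0.5, 0, -4.8, -1], [0.7, 0.5, 0, -4.8, -1], [0.7, 0.5, 0, -4.8, -1]]
  ]
}}

```text
clock: 0.92
eef_pos: [0.3889, -0.3112, 0.2483]
tool_rot: [0.986, -0.169, 0.0, 0.0]
ft_force: [0.8, -0.9, -0.1]
grip_width: 0.0001
grasp_force: 0.0
```

{"method": "apply_moves", "body": {
  "targets": [
    [[0.65, 0.57, 0, 0, -1], [0.65, 0.57, 0, 0, -1], [0.65, 0.57, -0.3, 0, -1], [0.65, 0.57, -0.4, 0, -1], [0.65, 0.57, -0.5, 0, -1], [0.65, 0.55, -0.5, 0, -1], [0, 0, -0.8, 0, -1], [0, 0, -0.8, 0, -1]]
  ]
}}

```text
clock: 1.58
eef_pos: [0.544, -0.1811, 0.1156]
tool_rot: [0.987, -0.161, 0.002, -0.002]
ft_force: [-0.4, 0.3, -0.4]
grip_width: -0.0001
grasp_force: 0.0
```

```bash
python3 - <<'E'
from h import *
print(get_obs()["eef_pos"],get_obs()["ft_force"])
im,d=imaging.camera("side")
a=cv2.resize(im[200:400,200:420],None,fx=3,fy=3)
cv2.imwrite("pics/s1.png",a[:600])
print(get_obs()["clock"])
E
```

```text
[ 0.54397184 -0.18107681  0.11560492] [-0.37389497  0.28175801 -0.42884868]
1.6333
```

View pics/s1.png

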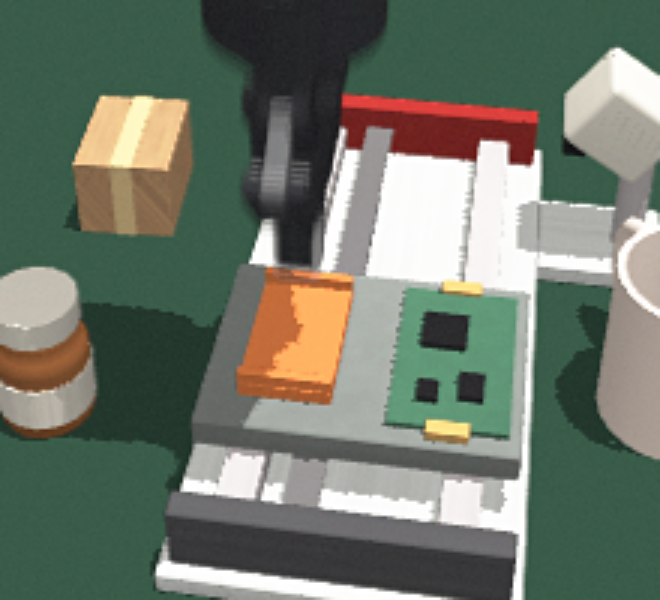

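The closed tips are above the button, around crop (295,260), and nothing is in the way. Going down to just above contact.

{"method": "apply_moves", "body": {
  "targets": [
    [[0, 0, -0.4, 0, -1], [0, 0, -0.4, 0, -1], [0, 0, -0.1, 0, -1], [0, 0, 0, 0, -1], [0, 0, 0, 0, -1]]
  ]
}}

```text
clock: 2.05
eef_pos: [0.542, -0.1827, 0.0812]
tool_rot: [0.987, -0.163, 0.001, -0.002]
ft_force: [0.1, -0.4, -0.0]
grip_width: -0.0001
grasp_force: 0.0
```

{"method": "apply_moves", "body": {
  "targets": [
    [[0, 0, -0.06, 0, -1], [0, 0, -0.06, 0, -1], [0, 0, -0.05, 0, -1], [0, 0, 0, 0, -1]]
  ]
}}

```text
clock: 2.38
eef_pos: [0.5425, -0.1828, 0.0743]
tool_rot: [0.987, -0.162, 0.001, -0.002]
ft_force: [0.6, -0.4, 4.3]
grip_width: -0.0
grasp_force: 2.0
```

Contact at the expected height, 4.3 N. Pressing further.

{"method": "apply_moves", "body": {
  "targets": [
    [[0, 0, -0.05, 0, -1], [0, 0, -0.04, 0, -1], [0, 0, -0.04, 0, -1], [0, 0, 0, 0, -1], [0, 0, 0, 0, -1]]
  ]
}}

```text
clock: 2.8
eef_pos: [0.5425, -0.1828, 0.0693]
tool_rot: [0.987, -0.162, 0.001, -0.002]
ft_force: [-0.4, -0.2, 7.8]
grip_width: -0.0003
grasp_force: 3.3
```

{"method": "apply_moves", "body": {
  "targets": [
    [[0, 0, -0.03, 0, -1], [0, 0, 0, 0, -1], [0, 0, 0, 0, -1]]
  ]
}}

```text
clock: 3.05
eef_pos: [0.5425, -0.1828, 0.069]
tool_rot: [0.987, -0.162, 0.002, -0.002]
ft_force: [-3.1, -0.2, 10.7]
grip_width: -0.0001
grasp_force: 5.7
```

The button is bottomed at 10.7 N. Pushing along the rails.

{"method": "apply_moves", "body": {
  "targets": [
    [[0.03, 0.08, 0, 0, -1], [0.05, 0.14, 0, 0, -1], [0.05, 0.14, 0, 0, -1], [0.05, 0.14, 0, 0, -1], [0.05, 0.14, 0, 0, -1], [0.05, 0.14, 0, 0, -1], [0.05, 0.14, 0, 0, -1], [0, 0, 0, 0, -1]]
  ]
}}

```text
clock: 3.72
eef_pos: [0.5498, -0.1626, 0.069]
tool_rot: [0.989, -0.148, 0.002, -0.01]
ft_force: [-2.1, 1.4, 12.4]
grip_width: 0.0
grasp_force: 6.3
```

```bash
python3 - <<'E'
from h import *
im,d,W=cloud("side"); o=get_obs(); print(o["eef_pos"],o["ft_force"])
h=cv2.cvtColor(im,cv2.COLOR_BGR2HSV); m=(cv2.inRange(h,(40,80,40),(85,255,255))>0)&(W[...,2]>.045)&(W[...,2]<.062)
p=np.median(W[m],0); print(p, (p[:2]-[.615,-.208])@[.335,.942])
cv2.imwrite("pics/s2.png",cv2.resize(im[180:380,200:420],None,fx=3,fy=3))
E
```

```text
[ 0.54982072 -0.16257338  0.06899338] [-3.08710286  2.04906806 12.65544855]
[ 0.62222449 -0.18747488  0.05253727] 0.021754867665313753
```

View pics/s2.png

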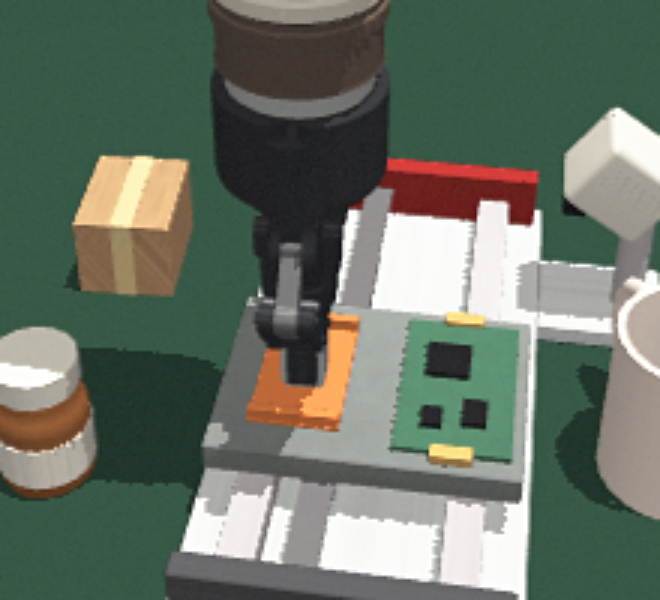

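The fingertips are on the button at crop (305,370). The carriage moved 22 mm with the tool and there is no slip. Carrying on.

{"method": "apply_moves", "body": {
  "targets": [
    [[0.05, 0.14, 0, 0, -1], [0.05, 0.14, 0, 0, -1], [0.05, 0.14, 0, 0, -1], [0.05, 0.14, 0, 0, -1], [0.05, 0.14, 0, 0, -1], [0.05, 0.14, 0, 0, -1]]
  ]
}}

```text
clock: 4.27
eef_pos: [0.5563, -0.1452, 0.069]
tool_rot: [0.991, -0.135, 0.002, -0.016]
ft_force: [-4.9, 1.6, 14.6]
grip_width: 0.0
grasp_force: 7.2
```

```bash
python3 - <<'E'
from h import *
o=get_obs(); 
for k in("joint_pos","joint_vel","tau","eef_pos","ft_torque"): print(k,o[k].round(3))
print(R.from_quat(o["tool_rot"]).as_matrix().round(3))
E
```

```text
joint_pos [-0.272  0.521 -0.071  0.979  0.033  3.141]
joint_vel [ 0.052  0.011  0.015  0.01   0.027 -0.001]
tau [  0.096 -39.499  20.504  -2.352   0.155  -0.068]
eef_pos [ 0.556 -0.145  0.069]
ft_torque [ 0.246  1.22  -0.037]
[[ 0.964 -0.267  0.009]
 [-0.267 -0.963  0.031]
 [ 0.    -0.033 -0.999]]
```

{"method": "apply_moves", "body": {
  "targets": [
    [[0.1, 0.28, 0, 0, -1], [0.1, 0.28, 0, 0, -1], [0.1, 0.28, 0, 0, -1]]
  ]
}}

```text
clock: 4.52
eef_pos: [0.5633, -0.1272, 0.069]
tool_rot: [0.992, -0.122, 0.002, -0.023]
ft_force: [-7.5, 1.2, 16.5]
grip_width: 0.0001
grasp_force: 7.9
```

```bash
python3 - <<'E'
from h import *
o=get_obs(); 
for k in("joint_pos","joint_vel","tau","eef_pos","ft_force"): print(k,o[k].round(3))
print(R.from_quat(o["tool_rot"]).as_matrix().round(3))
E
```

```text
joint_pos [-0.245  0.527 -0.061  0.985  0.046  3.141]
joint_vel [ 0.107  0.025  0.048  0.017  0.052 -0.001]
tau [-3.8500e-01 -3.9033e+01  2.0933e+01 -2.9310e+00  3.0000e-02 -7.3000e-02]
eef_pos [ 0.563 -0.127  0.069]
ft_force [-7.483  1.209 16.458]
[[ 0.97  -0.242  0.009]
 [-0.242 -0.969  0.045]
 [-0.002 -0.046 -0.999]]
```

Joint 6 sits at its limit, since my turn went toward it, and that is dragging the pose. I'll turn the tool back while keeping the button pressed.

{"method": "apply_moves", "body": {
  "targets": [
    [[0, 0, 0, 2, -1], [0, 0, 0, 2, -1], [0, 0, 0, 2, -1], [0, 0, 0, 2, -1]]
  ]
}}

```text
clock: 4.85
eef_pos: [0.5652, -0.1272, 0.0691]
tool_rot: [0.998, -0.051, 0.002, -0.023]
ft_force: [-3.5, 2.2, 11.5]
grip_width: -0.0
grasp_force: 5.8
```

```bash
python3 - <<'E'
from h import *
o=get_obs(); 
for k in("joint_pos","joint_vel","eef_pos","ft_force"): print(k,o[k].round(3))
print(R.from_quat(o["tool_rot"]).as_matrix().round(3))
E
```

```text
joint_pos [-0.244  0.532 -0.053  0.991  0.047  2.999]
joint_vel [-0.     0.015  0.027  0.029 -0.001 -0.414]
eef_pos [ 0.565 -0.127  0.069]
ft_force [-3.487  2.179 11.54 ]
[[ 0.995 -0.102  0.007]
 [-0.102 -0.994  0.046]
 [ 0.002 -0.047 -0.999]]
```

{"method": "apply_moves", "body": {
  "targets": [
    [[0, 0, 0, 4, -1], [0, 0, 0, 4, -1], [0, 0, 0, 4, -1], [0.05, 0.14, 0, 0, -1], [0.05, 0.14, 0, 0, -1], [0.05, 0.14, 0, 0, -1], [0.05, 0.14, 0, 0, -1]]
  ]
}}

```text
clock: 5.43
eef_pos: [0.5737, -0.1056, 0.0691]
tool_rot: [0.998, 0.052, 0.0, -0.022]
ft_force: [-2.2, -1.0, 11.2]
grip_width: -0.0002
grasp_force: 5.4
```

```bash
python3 - <<'E'
from h import *
im,d,W=cloud("side"); o=get_obs()
for k in("joint_pos","eef_pos","ft_force"): print(k,o[k].round(3))
h=cv2.cvtColor(im,cv2.COLOR_BGR2HSV); m=(cv2.inRange(h,(40,80,40),(85,255,255))>0)&(W[...,2]>.045)&(W[...,2]<.062)
p=np.median(W[m],0); print(p, (p[:2]-[.615,-.208])@[.335,.942],(o["eef_pos"][:2]-[.5425,-.1828])@[.335,.942])
cv2.imwrite("pics/s3.png",cv2.resize(im[180:380,200:420],None,fx=3,fy=3))
E
```

```text
joint_pos [-0.202  0.543 -0.033  1.005  0.045  2.834]
eef_pos [ 0.574 -0.104  0.069]
ft_force [-2.007  0.579  9.845]
[ 0.64304595 -0.12906977  0.05247971] 0.08374766572852448 0.08467791915734846
```

View pics/s3.png

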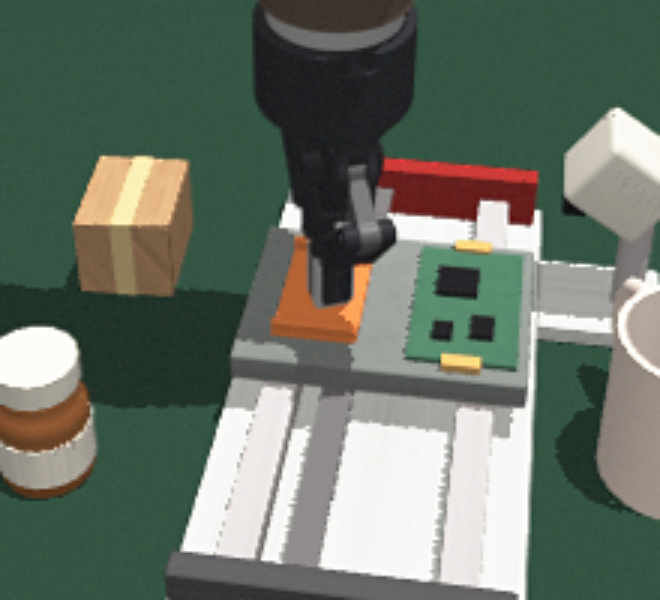

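Carriage about 84 mm along with the button still down at crop (330,290); about 66 mm to go.

{"method": "apply_moves", "body": {
  "targets": [
    [[0.05, 0.14, 0, 0, -1], [0.05, 0.14, -0.01, 0, -1], [0.05, 0.14, 0, 0, -1], [0.05, 0.14, 0, 0, -1], [0.05, 0.14, 0, 0, -1], [0.05, 0.14, 0, 0, -1], [0.05, 0.14, 0, 0, -1], [0.05, 0.14, 0, 0, -1]]
  ]
}}

```text
clock: 6.15
eef_pos: [0.5898, -0.0605, 0.0691]
tool_rot: [0.998, 0.052, 0.0, -0.023]
ft_force: [-2.4, -0.2, 12.4]
grip_width: -0.0001
grasp_force: 6.2
```

{"method": "apply_moves", "body": {
  "targets": [
    [[0.03, 0.08, 0, 0, -1], [0.03, 0.08, 0, 0, -1], [0.03, 0.08, 0, 0, -1], [0.03, 0.08, 0, 0, -1], [0, 0, 0, 0, -1]]
  ]
}}

```text
clock: 6.57
eef_pos: [0.5946, -0.0469, 0.0691]
tool_rot: [0.998, 0.053, 0.001, -0.023]
ft_force: [-1.7, 1.1, 12.3]
grip_width: -0.0002
grasp_force: 6.2
```

{"method": "apply_moves", "body": {
  "targets": [
    [[0.02, 0.05, 0, 0, -1], [0.02, 0.05, 0, 0, -1], [0.02, 0.05, 0, 0, -1], [0, 0, 0, 0, -1]]
  ]
}}

```text
clock: 6.9
eef_pos: [0.5967, -0.0411, 0.0691]
tool_rot: [0.998, 0.053, 0.0, -0.023]
ft_force: [-2.6, 1.3, 12.9]
grip_width: 0.0002
grasp_force: 6.4
```

{"method": "apply_moves", "body": {
  "targets": [
    [[0.02, 0.05, 0, 0, -1], [0.02, 0.05, 0, 0, -1], [0, 0, 0, 0, -1]]
  ]
}}

```text
clock: 7.15
eef_pos: [0.5974, -0.0391, 0.069]
tool_rot: [0.998, 0.052, -0.001, -0.021]
ft_force: [-5.3, -4.2, 13.8]
grip_width: -0.0001
grasp_force: 7.3
```

```bash
python3 - <<'E'
from h import *
im,d,W=cloud("side"); o=get_obs()
for k in("joint_pos","eef_pos","ft_force"): print(k,o[k].round(3))
h=cv2.cvtColor(im,cv2.COLOR_BGR2HSV); m=(cv2.inRange(h,(40,80,40),(85,255,255))>0)&(W[...,2]>.045)&(W[...,2]<.062)
p=np.median(W[m],0); print(p, (p[:2]-[.615,-.208])@[.335,.942],(o["eef_pos"][:2]-[.5425,-.1828])@[.335,.942])
cv2.imwrite("pics/s4.png",cv2.resize(im[180:380,200:420],None,fx=3,fy=3))
E
```

```text
joint_pos [-0.085  0.567  0.01   1.021  0.042  2.952]
eef_pos [ 0.597 -0.039  0.069]
ft_force [-4.757 -3.608 13.78 ]
[ 0.66708014 -0.06164129  0.05242959] 0.1553167503466377 0.15372313453147007
```

View pics/s4.png

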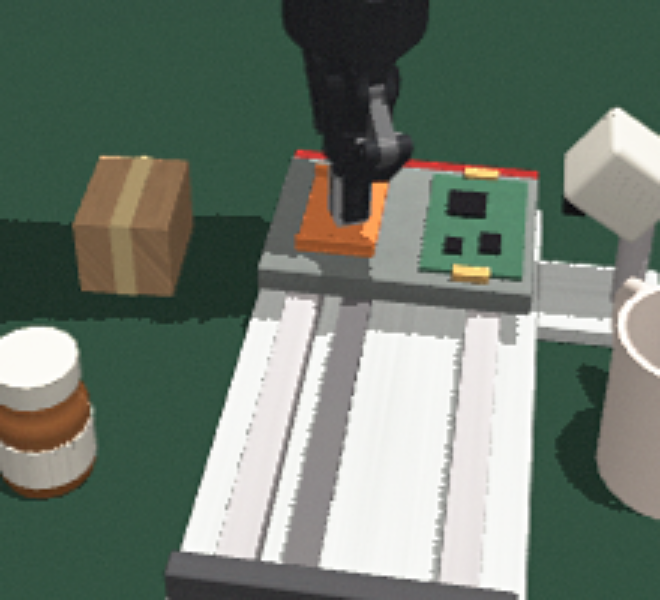

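The carriage plate meets the red stop at crop (300–530,165), and a back force of about 5 N has built up. One short firming push, then I lift straight up.

{"method": "apply_moves", "body": {
  "targets": [
    [[0.02, 0.06, 0, 0, -1], [0, 0, 0, 0, -1], [0, 0, 0, 0, -1]]
  ]
}}

```text
clock: 7.45
eef_pos: [0.5979, -0.0384, 0.069]
tool_rot: [0.998, 0.051, -0.001, -0.02]
ft_force: [-5.9, -7.2, 14.3]
grip_width: 0.0
grasp_force: 7.5
```

{"method": "apply_moves", "body": {
  "targets": [
    [[0, 0, 0.08, 0, -1], [0, 0, 0.08, 0, -1], [0, 0, 0.1, 0, -1], [0, 0, 0.3, 0, -1], [0, 0, 0.6, 0, -1], [0, 0, 0.8, 0, -1], [0, 0, 0.8, 0, -1], [0, 0, 0, 0, -1]]
  ]
}}

```text
clock: 8.12
eef_pos: [0.6017, -0.0351, 0.1838]
tool_rot: [0.998, 0.053, 0.004, -0.023]
ft_force: [1.0, 0.7, 1.4]
grip_width: -0.0003
grasp_force: 0.0
```

{"method": "apply_moves", "body": {
  "targets": [
    [[-0.5, 0, 0.6, 0, -1], [-0.8, 0, 0.5, 0, -1], [-0.8, 0, 0.3, 0, -1], [-0.8, 0, 0, 0, -1], [0, 0, 0, 0, -1], [0, 0, 0, 0, -1]]
  ]
}}

```text
clock: 8.62
eef_pos: [0.4805, -0.0349, 0.233]
tool_rot: [0.998, 0.052, -0.002, -0.023]
ft_force: [0.0, 0.0, -0.4]
grip_width: 0.0005
grasp_force: 0.0
```

```bash
python3 - <<'E'
from h import *
im,d,W=cloud("side"); o=get_obs()
for k in("eef_pos","ft_force","joint_vel"): print(k,o[k].round(3))
h=cv2.cvtColor(im,cv2.COLOR_BGR2HSV); m=(cv2.inRange(h,(40,80,40),(85,255,255))>0)&(W[...,2]>.045)&(W[...,2]<.062)
p=np.median(W[m],0); print(p, (p[:2]-[.615,-.208])@[.335,.942])
m=(cv2.inRange(h,(8,150,120),(22,255,255))>0)&(W[...,1]>-.1)&(W[...,1]<0)&(W[...,2]>.045)&(W[...,0]>.56)
print("button",np.median(W[m],0))
cv2.imwrite("pics/s5.png",cv2.resize(im[180:380,200:420],None,fx=3,fy=3))
E
```

```text
eef_pos [ 0.482 -0.035  0.233]
ft_force [ 0.822 -0.192 -0.701]
joint_vel [ 0.     0.035  0.045 -0.004 -0.    -0.001]
[ 0.66742673 -0.06211022  0.05241905] 0.15499112566195802
button [ 0.59523966 -0.03776209  0.0576267 ]
```

View pics/s5.png

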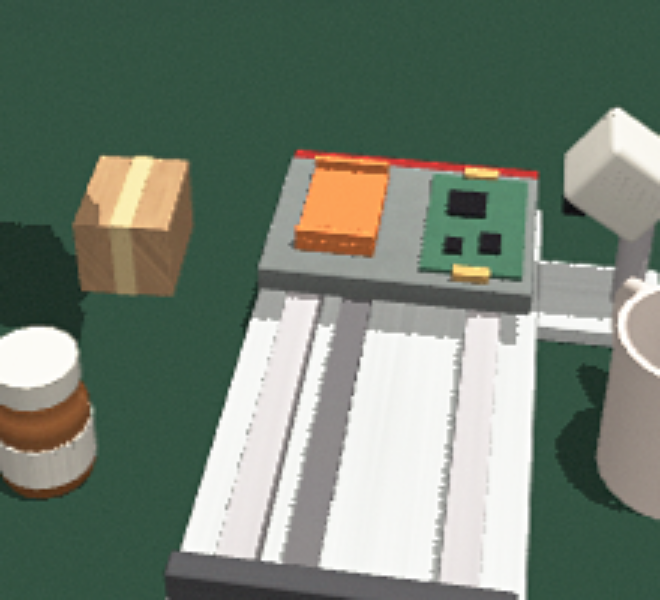

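The carriage is at the red stop. The button is up, its top at 58 mm (crop 345,205). The bystanders are where they were and the arm is clear.

```bash
python3 -c "
from workcell import order
print(order.job_done())"
```

```text
the job is handed in; nothing more can be done
None
```

The carriage is home against the red stop with the lock button back up, and the mug, jar and carton look unmoved in the last picture; I handed the job in at about 9 s, and no verdict was returned.

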